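# Zero a dryer timer and tag it out of service

## Task

This dryer is being taken out of service: first turn the timer knob on its dark console until the white pointer lines up with the red zero mark. Then take the red tag out of the tag rack and hang it by its hole on the console's horizontal peg, so that it hangs freely there, and leave the other two tags and the white jar behind the rack where they are.

Things in the scene. Friction and masses are not known exactly. Their poses are not given: they have to be found in the camera images.
- timer (a joint): angle of the timer knob, rad: 0 when the white pointer is on the red zero mark, growing counter-clockwise seen from above. Starts between 0.9 and 2.4: turn it clockwise to zero. It can be turned past zero (stops at -0.6 and 2.9), has no spring and stays where it is left (friction about 0.06 N m).
- knob_grip (a point): point on the timer knob's upright axis, at gripping height, 10 mm below its top. The knob is a dark bar, 72 mm long, 16 mm wide, 34 mm tall, on a black disc 72 mm across; fingers close across the 16 mm. The point turns with the knob: x runs along the bar to the end with the white pointer, z is up. The disc lies 24 mm below this point, the case top 36 mm below.
- zero_mark (a point): the red zero mark (20 x 10 mm) on the white dial, 57 mm from the knob's axis on the far side (console +x); seen from the axis it spans 5 degrees to either side. It does not turn with the knob: its x axis is the console's.
- peg (a point): middle of the horizontal aluminium peg (bar of 10 mm diameter), on its axis, 160 mm above the table, 165 mm from the knob's axis. x runs along the bar from its free end (16 mm ball centred at x = -51 mm, facing the robot) to the upright post carrying it (14 mm diameter, x = +51 mm, no higher than 5 mm above the bar's axis); z is up. The case, 85 mm tall, begins 85 mm away towards +y.
- red_center (a point): centre of the red tag (white stripe): stiff upright plate, 150 mm tall (z), 70 mm wide (y), 6 mm thick (x, its face normal), 0.07 kg. It stands in a rack slot 35 mm deep, 9 mm wide, and may lean a little. Three tags stand side by side, 85 mm apart, in any order. Grip its top edge from above across the 6 mm, fingertips at most 32 mm below the top edge so that the hole stays free.
- red_hole (a point): centre of the round hole through the red tag, 30 mm diameter, 23 mm above the tag's centre (52 mm below its top edge, 98 mm above its bottom edge). x is the hole's axis. When the tag hangs on the peg this point is 10 mm below the peg's axis.
- yellow_center (a point): centre of the yellow tag (black bar), same shape as the red one; stays in the rack
- blue_center (a point): centre of the blue tag (white dot), same shape as the red one; stays in the rack
- console: fixed timer console: origin in the middle of the underside of its steel foot plate (150 mm along x, 310 mm along y). The dark case (150 x 160 x 85 mm) with the knob stands on the +y half, the bracket with the peg on the -y half. Front is -x.
- tag_red: the red tag itself; origin at the centre of its bottom edge, z up along the tag, x its face normal
- rack: fixed grey rack, 60 mm along x, 270 mm along y, 43 mm tall, origin under its centre; the slots' floor is 8 mm above the table
- jar: white jar with a blue lid, 60 mm across, 120 mm tall, standing behind the rack (+x side); a bystander, origin at its underside

How it is judged (in metres and radians):
On the way, in this order (a step that is already met when the one before it is completed fails the run):
1. the timer pointer stands on the red zero mark (within 0.09 rad) (value of joint timer between -0.09 and 0.09 rad), for 0.3 s.
2. the red tag hangs on the peg by its hole (x of red_hole in the frame of peg between -0.045 and 0.045 m and y of red_hole in the frame of peg between -0.012 and 0.012 m and z of red_hole in the frame of peg between -0.017 and -0.003 m and angle between red_hole's own z axis and vertical below 0.25 rad and contact force between tag_red and console above 0.2 N), for 0.2 s.
At the end, for the whole second after the job is handed in: The timer reads within 0.09 rad (5 degrees) of zero, and the red tag hangs upright (within 0.25 rad) at rest on the peg: the peg passes through its hole, with the hole's centre 3 to 17 mm below the peg's axis, within 12 mm sideways and within 45 mm of the peg's middle along it (all of step 1 and all of step 2 and linear speed of tag_red below 0.03 m/s); the robot touches nothing.
It fails at once if another tag is moved more than 30 mm (distance of any of yellow_center, blue_center from where it was at the start of the episode above 0.03 m).
It fails at once if the white jar is moved more than 30 mm (distance of jar from where it was at the start of the episode above 0.03 m).
It also fails if it takes over 72 s, if anything falls off the work surface, if the arm or the gripper's body presses on something with over 40 N, if the wrist force passes 120 N, or if a joint passes its speed limit or range.

## Robot

A 6-joint arm with a two-finger parallel gripper is mounted at the origin on the work surface. World frame = base frame: x ahead of the robot, y to its left, z up, the work surface at z = 0. Lengths are in mm, angles in rad, forces in N, time in s.
With the tool pointing down it reaches from about 300 to 775 mm from the base axis. Payload 14.6 kg.
Tool frame: the origin (TCP) lies at the very end of the fingers, on their centre line; the grasp point (between the pads) lies 19 mm behind it; z points along the fingers, y is the line along which they close (so a half turn about z gives the same grasp; the last joint's range is limited). The gripper opens to 94 mm and grips with 3 to 60 N. Pads are 16 mm wide; open, the fingers measure 119 mm over their backs; the gripper's body (75 mm by 177 mm) begins 78 mm behind the grasp point.
Start: joints at [-1.211, 0.3, 1.521, -0, 1.321, -0.067], TCP at [227.67, -500.655, 205.446] pointing down, gripper open.
Joint ranges: [-3.03, 3.03], [-0.79, 2.21], [0.23, 2.52], [-1.04, 4.18], [0, 3.07], [-2.55, 2.55]. Speed limits (rad/s): [2.22, 2.22, 2.57, 3.14, 3.14, 3.14].

## Interface

Orientations are given as [roll, pitch, yaw] about the fixed x, y, z axes, in that order (R = Rz(yaw) Ry(pitch) Rx(roll)).
In Python, from cell import manip gives the robot as it stands.
- The arm moves only by the tool servo_tool, never from a script. Its argument "motion" is a list that holds one entry, the list of rows, each a list of 7 numbers: the shift along the world's x, y, z as a fraction of full scale, then the turn, a rotation vector about the world's x, y, z as a fraction of full scale, then the closure, from 0 (fully open) to 1 (shut). In form: [[[x, y, z, rx, ry, rz, gripper], ...]]. A call has 1 to 10 rows; each row is the pose to reach, as a shift and turn from the pose commanded when the call began, turning the shorter way round; what a row does not reach only later rows make up. Full scale, the value 1, is 0.5 m for a shift and pi rad for a turn. A row lasts 1/10 s, in which the tool goes at most 50 mm and 8.59 degrees, less where a joint would pass 70% of its speed; a pose out of reach is approached as far as the arm can. A call with a number of a shift or a turn outside -1 to 1 is refused whole. A call with a gripper value outside its range is refused whole. The fingers move at their own pace and stop on an object; "newtons" is the grip in N (left out, the last holds). Time passes only in rows, so rows that repeat a pose let the fingers close. It gives the time, the measured TCP pose, the force, the opening and the grip force at its end, in the units of the state.
- manip.read_state(): the state, without advancing time (a new reading comes with each control period).
- manip.camera(name): name is "side" or "top"; returns a dict with "frame" (480x640x3 uint8, red, green, blue), "range_z" (480x640 float32, mm along the optical axis (not along the pixel's ray), 0 where there is no reading), "vfov" (degrees; the focal length in pixels is half the picture's height over the tangent of half this angle, whatever the lens; pixels are square), "cx", "cy" (the principal point, pixels), "k1" (the pictures are not rectified: a ray, as slopes to the right and down, at radius r is drawn at 1 + k1 r^2 times it, then the intrinsics apply), "cam_to_world" (4x4, takes a point from camera to world coordinates). Camera axes: x right, y down, z forward; pixel columns grow to the right and rows downward; lengths in mm; the calibration is good to about 2 mm. A picture is of the moment at which its call begins.
- manip.sign_off(): hands the job in; it is judged then, once.
The state is a dict: "clock": time; "joints": joint angles; "qd": joint speeds; "effort": joint torques, N m; "eef_pos": TCP position; "eef_rot": TCP orientation; "wrist_force": force on the tool from outside, world axes, zero at the start; "moment": the same for the moment, N m; "finger_gap": finger opening in mm; "finger_force": force on a finger pad.
Only numpy, scipy, OpenCV 4.12 (cv2) and the standard library are available. Lean on these libraries where they do the work, as an engineer would, in place of code of your own. Each camera call takes 0.05 s, during which the arm holds its last target. There are 200 camera calls.

## Working session

There is one attempt and no reset: what is moved stays moved. The work goes in short steps, Python scripts to look and compute and a tool call to move; the robot and the scene stay as the last step left them, time stands still between calls to the robot, and variables do not carry over. Pictures are saved under pics/ and viewed, at most 10 in all, crops included, and the job is handed in when it is done.

Besides the shell and the picture viewer there is one more tool, called after "Call:" by a JSON object that holds its "fn" and its "kwargs", one argument or row to a line. servo_tool: Moves the arm, as the interface text tells. Its arguments: {"type":"object","properties":{"motion":{"type":"array"},"newtons":{"type":"number"}},"required":["motion"]}

```bash
mkdir -p pics
cat > h.py <<'E'
import numpy as np, cv2
from cell import manip
def cam(n): return manip.camera(n)
def f(c): return 240/np.tan(np.radians(c["vfov"]/2))
def rays(c,uv):
    F=f(c); K=np.array([[F,0,c["cx"]],[0,F,c["cy"]],[0,0,1.]])
    return cv2.undistortPoints(np.array(uv,float).reshape(-1,1,2),K,np.array([c["k1"],0,0,0,0.])).reshape(-1,2)
def plane(c,uv,z):
    T=np.array(c["cam_to_world"]); d=np.c_[rays(c,uv),np.ones(len(rays(c,uv)))]@T[:3,:3].T
    o=T[:3,3]; return o+d*((z-o[2])/d[:,2])[:,None]
def cloud(c):
    v,u=np.mgrid[:480,:640]; r=rays(c,np.c_[u.ravel(),v.ravel()])
    d=c["range_z"].ravel(); P=np.c_[r*d[:,None],d]; T=np.array(c["cam_to_world"])
    P=P@T[:3,:3].T+T[:3,3]; P[d==0]=np.nan; return P.reshape(480,640,3)
def save(c,n,crop=None,s=1):
    i=c["frame"][...,::-1]
    if crop: x0,y0,x1,y1=crop; i=i[y0:y1,x0:x1]
    cv2.imwrite("pics/"+n,cv2.resize(i,None,fx=s,fy=s,interpolation=cv2.INTER_CUBIC))
E
python3 - <<'E'
from h import *
for n in("top","side"):
    c=cam(n); save(c,n+"0.png"); print(n,c["vfov"],c["cx"],c["cy"],c["k1"],np.round(c["cam_to_world"],3).tolist())
s=manip.read_state();print(s)
E
```

```text
top 47.57982613604145 318.9636753914047 237.50028943342994 -0.04103990655509166 [[-0.018, -0.99, 0.143, 477.296], [-1.0, 0.019, 0.007, -12.687], [-0.01, -0.143, -0.99, 1073.171], [0.0, 0.0, 0.0, 1.0]]
side 43.315414186441316 319.98430464247843 250.6173964211191 -0.11154400618034938 [[-0.946, -0.151, 0.288, 238.818], [-0.325, 0.477, -0.817, 1093.039], [-0.014, -0.866, -0.5, 782.22], [0.0, 0.0, 0.0, 1.0]]
{'clock': 0.1, 'joints': array([-1.21060579e+00,  3.00376793e-01,  1.52151260e+00,  1.28933999e-05,
        1.32066548e+00, -6.66145212e-02]), 'qd': array([-1.99805913e-03,  5.90770747e-05, -7.21626571e-04, -7.40133513e-04,
       -7.41610455e-04,  4.54167683e-04]), 'effort': array([ 1.48039460e-03, -5.32645190e+01, -3.53281224e+01,  7.09560653e-02,
        2.34573882e-02, -6.72238798e-05]), 'eef_pos': array([ 227.59479109, -500.45483036,  204.96702082]), 'eef_rot': array([-3.14063340e+00, -7.65115224e-05,  4.26801824e-01]), 'wrist_force': array([-0.68386045,  0.61260174,  0.96523021]), 'moment': array([-0.00817839, -0.07012471,  0.02695226]), 'finger_force': 0.0, 'finger_gap': 94.10080821762321}
```

View pics/top0.png

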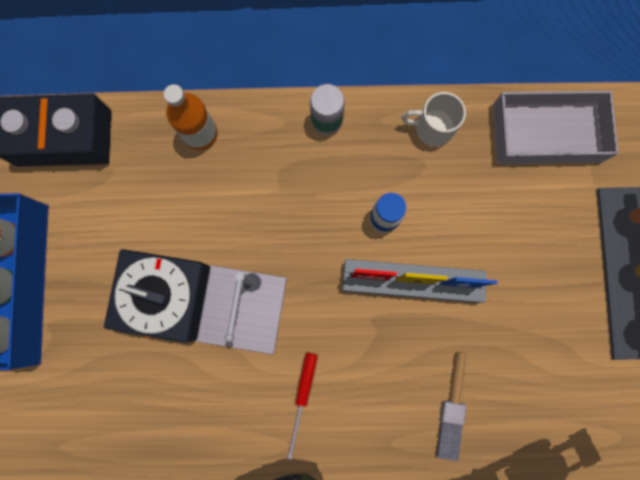

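View pics/side0.png

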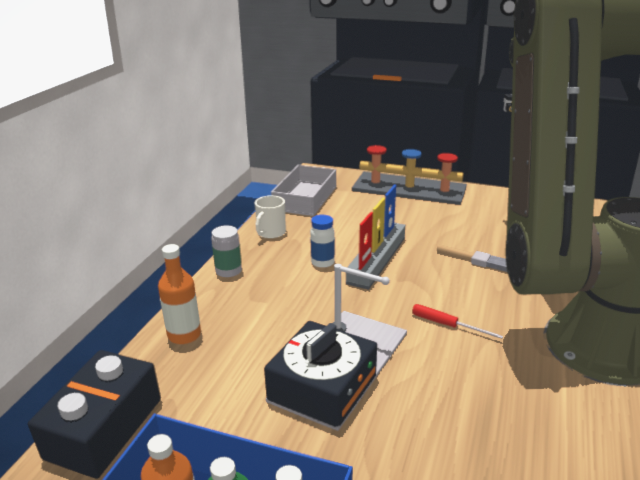

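The top view shows the dial at about (152,294), with the red zero mark at (158,264) and the pointer towards (120,290). The peg runs from (230,342) at the ball to (240,275), and the red tag is at (373,272), the left one of the three. The side view confirms this, with the jar behind the rack.

Run:
```python
from h import *
np.set_printoptions(precision=1,suppress=True)
c=cam("top");P=cloud(c);I=c["frame"].astype(int);np.savez("top.npz",P=P,I=I)
hsv=cv2.cvtColor(c["frame"],cv2.COLOR_RGB2HSV)
red=((hsv[...,0]<8)|(hsv[...,0]>172))&(hsv[...,1]>150)&(hsv[...,2]>90)
yel=(abs(hsv[...,0].astype(int)-26)<6)&(hsv[...,1]>180)&(hsv[...,2]>100)
blu=(abs(hsv[...,0].astype(int)-112)<10)&(hsv[...,1]>120)&(hsv[...,2]>80)
def box(m,x0,y0,x1,y1):
    k=np.zeros_like(m);k[y0:y1,x0:x1]=m[y0:y1,x0:x1];v,u=np.nonzero(k);return np.c_[u,v],P[k]
uv,p=box(red,140,250,180,280); print("zero px",uv.mean(0),len(uv),np.nanmean(p,0))
zero=uv.mean(0)
S=hsv[...,1];V=hsv[...,2]
wh=(S<60)&(V>150)
uv,p=box(wh,105,245,205,345); print("white z hist",np.nanpercentile(p[:,2],[5,25,50,75,95]))
zd=np.nanmedian(p[:,2])
W=plane(c,uv,zd); ctr,r,_=cv2.fitEllipse(cv2.convexHull(W[:,:2].astype(np.float32))); print("dial c",ctr,r)
hi=p[:,2]>zd+15; print("high white",hi.sum(),np.nanmean(p[hi],0),uv[hi].mean(0) if hi.any() else 0)
Zw=plane(c,[zero],zd)[0];print("zero w",Zw)
# knob top points
m=P[...,2]>zd+22
uv,p=box(m,110,255,195,335);print("knob",len(p),np.median(p,0));rc=cv2.minAreaRect(p[:,:2].astype(np.float32));print(rc)
uv,p=box(m,205,262,270,355);print("peg",len(p),np.nanpercentile(p[:,2],[5,50,95]))
for n,mm,b in(("red",red,(345,255,400,300)),("yel",yel,(395,255,450,300)),("blu",blu,(445,262,505,300))):
    uv,p=box(mm,*b); rc=cv2.minAreaRect(uv.astype(np.float32));print(n,len(uv),uv.mean(0),rc,np.nanpercentile(p,[2,50,98],axis=0))
T=np.array(c["cam_to_world"]);print(T[:3,3])
save(c,"crop.png",(100,240,300,360),4);save(c,"crop2.png",(330,240,510,310),4)
```

```text
zero px [157.9 263.4] 39 [577.3 290.2  87.6]
white z hist [82.9 85.4 86.7 88.  90.1]
dial c (501.1455993652344, 282.8731994628906) (135.91815185546875, 197.59939575195312)
high white 72 [525.9 316.9 131.6] [134.4 290.8]
zero w [577.6 290.5  86.7]
knob 424 [519.9 297.1 130.3]
((520.3594360351562, 300.8692626953125), (74.63646697998047, 16.268207550048828), 72.49293518066406)
peg 489 [144.5 163.4 167.1]
red 209 [374.4 272.7] ((374.8689880371094, 273.57244873046875), (40.19401550292969, 6.975820541381836), 4.763641834259033) [[ 544.2 -130.9   88.3]
 [ 548.7  -99.   156.3]
 [ 554.6  -67.2  160.6]]
yel 158 [424.9 276.6] ((425.4448547363281, 276.6620788574219), (41.19055938720703, 3.903137683868408), 4.763641834259033) [[ 535.1 -216.1  136.9]
 [ 540.1 -182.6  157.1]
 [ 544.5 -151.1  160.2]]
blu 194 [473.2 280.8] ((474.8724365234375, 281.53106689453125), (40.19401550292969, 6.39450216293335), 4.763641834259033) [[ 526.6 -297.9   89.7]
 [ 531.  -267.6  156.5]
 [ 536.2 -234.8  160.1]]
[ 477.3  -12.7 1073.2]
```

View pics/crop.png

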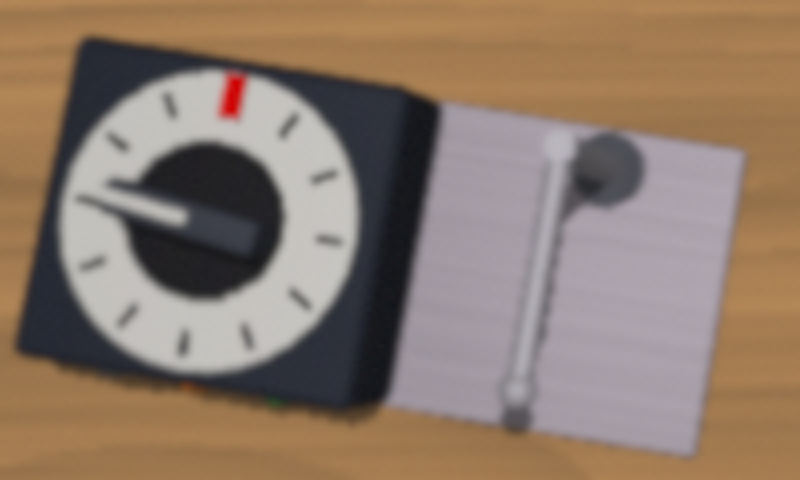

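View pics/crop2.png

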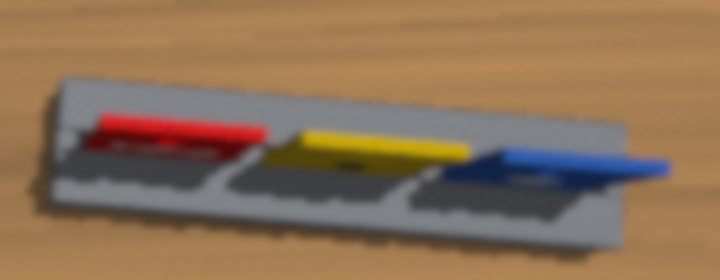

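The crops show the pointer about 83° counter-clockwise from zero. The tags lean slightly and the red one has free space on both sides. Next I fit the knob, the peg and the red tag's top edge.

```bash
cat > m.py <<'E'
from h import *
np.set_printoptions(precision=2,suppress=True)
def topm():
    c=cam("top");P=cloud(c);hsv=cv2.cvtColor(c["frame"],cv2.COLOR_RGB2HSV);return c,P,hsv
E
python3 - <<'E'
from m import *
c,P,hsv=topm()
# dial: colour-based black/white region, outline on plane 86.5 
m=((hsv[...,1]<60)&(hsv[...,2]>150)).astype(np.uint8);k=np.zeros_like(m);k[245:345,105:198]=m[245:345,105:198]
cs,_=cv2.findContours(k,cv2.RETR_EXTERNAL,cv2.CHAIN_APPROX_NONE);q=max(cs,key=cv2.contourArea)
W=plane(c,cv2.convexHull(q).reshape(-1,2),86.5);print("dial",cv2.fitEllipse(W[:,:2].astype(np.float32)),cv2.minEnclosingCircle(W[:,:2].astype(np.float32)))
# knob top pixels -> plane z=131
v,u=np.nonzero(P[...,2]>115);s=(u>110)&(u<197)&(v>255)&(v<335);uv=np.c_[u,v][s]
W=plane(c,uv,131);print("knob",cv2.minAreaRect(W[:,:2].astype(np.float32)))
d=W[:,:2]-W[:,:2].mean(0);print(W.mean(0),np.degrees(np.arctan2(*np.linalg.svd(d,full_matrices=False)[2][0][::-1])))
# peg
s=(u>205)&(u<270)&(v>262)&(v<355);uv=np.c_[u,v][s];Q=P[uv[:,1],uv[:,0]];print("peg z",np.percentile(Q[:,2],[5,50,95]))
W=plane(c,uv,160)[:,:2];mu=W.mean(0);a=np.linalg.svd(W-mu,full_matrices=False)[2][0];a*=np.sign(a[0]);t=(W-mu)@a
print("peg ax",np.degrees(np.arctan2(a[1],a[0])),"ends",mu+a*t.min(),mu+a*t.max(),t.max()-t.min(), cv2.minAreaRect(W.astype(np.float32)))
# red tag top strip
red=((hsv[...,0]<8)|(hsv[...,0]>172))&(hsv[...,1]>150)
red[:, :345]=0;red[:,400:]=0;red[:255]=0;red[300:]=0
V=hsv[...,2];print("V",np.percentile(V[red],[5,25,50,75,95]))
b=red&(V>0.5*(np.percentile(V[red],10)+np.percentile(V[red],95)));v,u=np.nonzero(b);W=plane(c,np.c_[u,v],157.5)[:,:2]
print(len(u),"redtop",W.mean(0),cv2.minAreaRect(W.astype(np.float32)))
s2=cam("side");save(s2,"sidecrop.png",(290,170,430,300),5)
E
```

```text
dial ((520.8206787109375, 300.4751892089844), (134.46502685546875, 134.70950317382812), 140.3973388671875) ((520.7572021484375, 300.6747741699219), 67.58204650878906)
knob ((520.0916748046875, 298.7164306640625), (78.01836395263672, 16.62906265258789), 72.47457122802734)
[519.81 297.78 131.  ] 72.8250530106488
peg z [149.17 163.73 167.44]
peg ax -11.448055420511036 ends [437.2 148. ] [551.29 124.89] 116.39838266818525 ((493.7939147949219, 133.92327880859375), (21.178735733032227, 116.36687469482422), 79.84658813476562)
V [ 81.   91.5 144.  200.  210. ]
135 redtop [549.44 -99.27] ((549.3878173828125, -99.0353012084961), (67.56763458251953, 5.607351303100586), 84.11177825927734)
```

View pics/sidecrop.png

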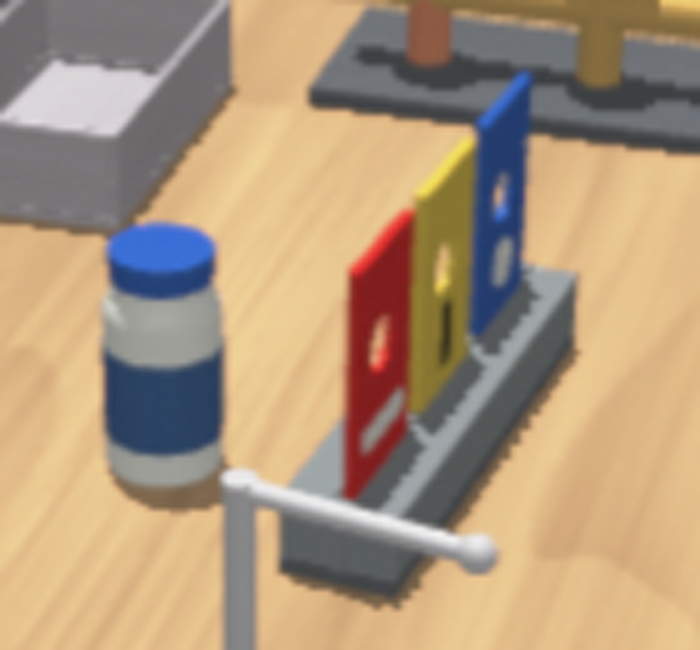

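The side crop shows the red tag nearest and nearly upright, with its hole visible. I take the knob axis as (520.5, 300.5), the bar at 72.6° and the console yaw at about -10.3°. Now I move over the knob.

Call:
{"fn": "servo_tool", "kwargs": {
  "motion": [
    [[0.29,0.8,0.05,0,0,0.2675,0],[0.29,0.8,0.05,0,0,0.2675,0],[0.29,0.8,0.05,0,0,0.2675,0],[0.29,0.8,0.05,0,0,0.2675,0],[0.29,0.8,0.05,0,0,0.2675,0],[0.29,0.8,0.05,0,0,0.2675,0],[0.29,0.8,0.05,0,0,0.2675,0],[0.29,0.8,0.05,0,0,0.2675,0],[0.29,0.8,0.05,0,0,0.2675,0],[0.29,0.8,0.05,0,0,0.2675,0]]
  ]
}}

```text
clock: 1.25
eef_pos: [373.3, -98.3, 230.8]
eef_rot: [3.141, -0.0, 1.271]
wrist_force: [-0.2, -0.3, 0.8]
finger_gap: 94.0
finger_force: 0.0
```

Call:
{"fn": "servo_tool", "kwargs": {
  "motion": [
    [[0.296,0.802,0,0,0,0,0.3],[0.296,0.802,0,0,0,0,0.3],[0.296,0.802,0,0,0,0,0.3],[0.296,0.802,0,0,0,0,0.3],[0.296,0.802,0,0,0,0,0.3],[0.296,0.802,0,0,0,0,0.3],[0.296,0.802,0,0,0,0,0.3],[0.296,0.802,0,0,0,0,0.3],[0.296,0.802,0,0,0,0,0.3],[0.296,0.802,0,0,0,0,0.3]]
  ]
}}

```text
clock: 2.25
eef_pos: [521.3, 302.1, 229.1]
eef_rot: [-3.14, 0.001, 1.269]
wrist_force: [0.3, -0.1, -1.2]
finger_gap: 66.0
finger_force: 0.0
```

Call:
{"fn": "servo_tool", "kwargs": {
  "motion": [
    [[0,0,-0.1,0,0,0,0.3],[0,0,-0.17,0,0,0,0.3],[0,0,-0.22,0,0,0,0.3],[0,0,-0.252,0,0,0,0.3],[0,0,-0.252,0,0,0,0.3],[0,0,-0.252,0,0,0,0.3],[0,0,-0.252,0,0,0,0.3]]
  ]
}}

```text
clock: 2.95
eef_pos: [521.4, 300.1, 105.8]
eef_rot: [3.14, -0.001, 1.267]
wrist_force: [0.3, 0.9, 0.2]
finger_gap: 65.4
finger_force: 0.0
```

Run:
```python
from m import *
c=cam("side");save(c,"s2.png",(220,200,430,420),3.5/1.3)
s=manip.read_state();print(s["joints"],s["eef_pos"])
```

```text
[ 0.46  0.51  1.47 -0.    1.16  0.77] [521.26 300.2  105.79]
```

View pics/s2.png

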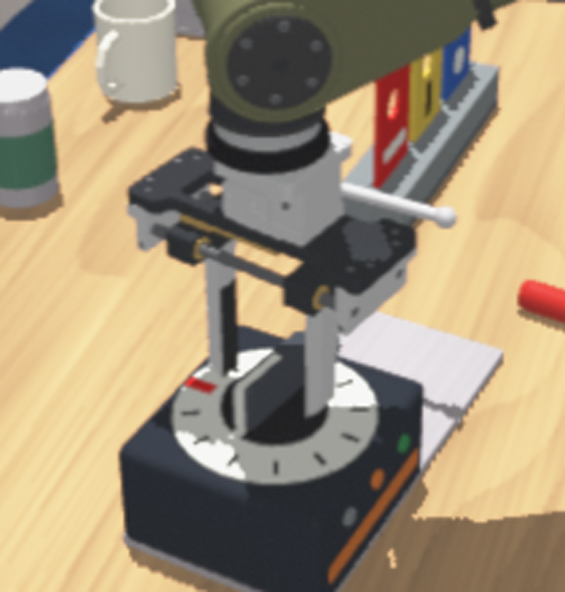

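The side view shows the fingers straddling the bar squarely. I close on it and turn.

Call:
{"fn": "servo_tool", "kwargs": {
  "motion": [
    [[0,0,0,0,0,0,1],[0,0,0,0,0,0,1],[0,0,0,0,0,0,1],[0,0,0,0,0,0,1],[0,0,0,0,0,0,1],[0,0,0,0,0,0,1],[0,0,0,0,0,0,1]]
  ],
  "newtons": 25
}}

```text
clock: 3.7
eef_pos: [519.7, 300.7, 104.4]
eef_rot: [-3.139, 0.0, 1.267]
wrist_force: [-2.9, -0.6, 0.8]
finger_gap: 15.8
finger_force: 25.0
```

Call:
{"fn": "servo_tool", "kwargs": {
  "motion": [
    [[0,0,0,0,0,-0.03,1],[0,0,0,0,0,-0.06,1],[0,0,0,0,0,-0.09,1],[0,0,0,0,0,-0.12,1],[0,0,0,0,0,-0.15,1],[0,0,0,0,0,-0.18,1],[0,0,0,0,0,-0.21,1],[0,0,0,0,0,-0.23,1]]
  ]
}}

```text
clock: 4.5
eef_pos: [520.2, 300.3, 104.4]
eef_rot: [-3.141, 0.001, 0.541]
wrist_force: [-3.0, -1.3, 2.1]
finger_gap: 15.7
finger_force: 25.0
```

Call:
{"fn": "servo_tool", "kwargs": {
  "motion": [
    [[0,0,0,0,0,-0.03,1],[0,0,0,0,0,-0.06,1],[0,0,0,0,0,-0.09,1],[0,0,0,0,0,-0.12,1],[0,0,0,0,0,-0.15,1],[0,0,0,0,0,-0.18,1],[0,0,0,0,0,-0.21,1],[0,0,0,0,0,-0.23,1],[0,0,0,0,0,-0.23,1],[0,0,0,0,0,-0.23,1]]
  ]
}}

```text
clock: 5.5
eef_pos: [520.4, 299.7, 104.4]
eef_rot: [3.14, 0.001, -0.178]
wrist_force: [-3.0, -5.4, 3.0]
finger_gap: 16.2
finger_force: 25.0
```

Call:
{"fn": "servo_tool", "kwargs": {
  "motion": [
    [[0,0,0,0,0,0,0.5],[0,0,0,0,0,0,0.5],[0,0,0,0,0,0,0.5],[0,0,0,0,0,0,0.5],[0,0,0.05,0,0,0,0.5],[0,0,0.12,0,0,0,0.5],[0,0,0.2,0,0,0,0.5],[0,0,0.3,0,0,0,0.5],[0,0,0.4,0,0,0,0.5],[0,0,0.4,0,0,0,0.5]]
  ]
}}

```text
clock: 6.5
eef_pos: [521.9, 301.0, 311.9]
eef_rot: [-3.135, -0.009, -0.178]
wrist_force: [0.1, 0.3, 0.7]
finger_gap: 47.0
finger_force: 0.0
```

Call:
{"fn": "servo_tool", "kwargs": {
  "motion": [
    [[0,-0.8,0,0,0,0.523,0.5],[0,-0.8,0,0,0,0.523,0.5],[0,-0.8,0,0,0,0.523,0.5],[0,-0.8,0,0,0,0.523,0.5],[0,-0.8,0,0,0,0.523,0.5],[0,-0.8,0,0,0,0.523,0.5],[0,-0.8,0,0,0,0.523,0.5],[0,-0.8,0,0,0,0.523,0.5],[0,-0.8,0,0,0,0.523,0.5],[0,-0.8,0,0,0,0.523,0.5]]
  ]
}}

```text
clock: 7.5
eef_pos: [520.3, -103.0, 303.7]
eef_rot: [-3.141, 0.001, 1.225]
wrist_force: [0.2, 0.7, 0.3]
finger_gap: 46.9
finger_force: 0.0
```

Run:
```python
from m import *
c,P,hsv=topm();save(c,"t3.png",(100,240,300,360),3)
v,u=np.nonzero(P[...,2]>115);s=(u>110)&(u<197)&(v>255)&(v<335);W=plane(c,np.c_[u,v][s],131)
print("knob",cv2.minAreaRect(W[:,:2].astype(np.float32)))
d=W[:,:2]-W[:,:2].mean(0);print(np.degrees(np.arctan2(*np.linalg.svd(d,full_matrices=False)[2][0][::-1])))
# peg: per image row midpoints of elevated pixels, bar rows only
def pegfit(c,P,box,byrow):
    pass
mids=[];
for r in range(265,350):
    uu=np.nonzero((P[r,205:275,2]>135)&((hsv[r,205:275,1]<70)))[0]+205
    if len(uu): mids.append((uu.mean(),r,uu.min(),uu.max()))
mids=np.array(mids);print(mids[[0,3,-4,-1]],len(mids))
W=plane(c,mids[:,:2],160)[:,:2]; sel=(W[:,0]>460)&(W[:,0]<525); k=np.polyfit(W[sel,0],W[sel,1],1);print("bar yaw",np.degrees(np.arctan(k[0])),"y@494",np.polyval(k,494), "std",np.std(W[sel,1]-np.polyval(k,W[sel,0])), "x range",W[:,0].min(),W[:,0].max())
# side view bar
c=cam("side");save(c,"s3.png",(310,240,420,320),5)
print(manip.read_state()["eef_pos"])
```

```text
knob ((521.0011596679688, 297.6776123046875), (20.77536392211914, 74.5578384399414), 78.7357177734375)
169.12187711990197
[[240. 273. 238. 242.]
 [241. 276. 236. 246.]
 [229. 339. 225. 233.]
 [229. 342. 228. 230.]] 70
bar yaw -9.976373844401406 y@494 137.09469670606273 std 0.45422118184010807 x range 437.1837253004863 551.336537488897
[ 520.53 -100.41  303.95]
```

View pics/t3.png

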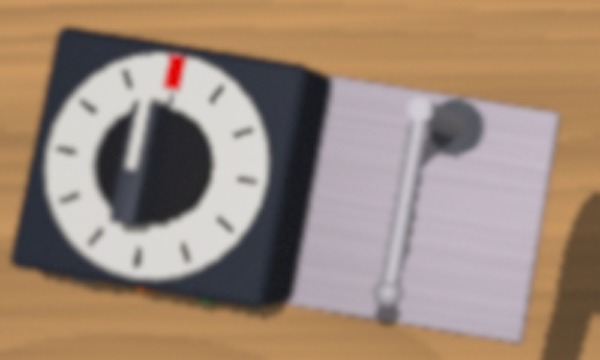

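The knob bar lines up with the red mark to within about 1°. Next I triangulate the peg ball and the tag hole from both views, then check the state.

Run:
```python
from m import *
a=cam("top");b=cam("side")
def ray(c,uv):
    T=np.array(c["cam_to_world"]);d=T[:3,:3]@np.r_[rays(c,[uv])[0],1];return T[:3,3],d/np.linalg.norm(d)
def tri(p,q):
    (o1,d1),(o2,d2)=ray(a,p),ray(b,q);t=np.linalg.lstsq(np.c_[d1,-d2],o2-o1,rcond=None)[0]
    x,y=o1+d1*t[0],o2+d2*t[1];return (x+y)/2,np.linalg.norm(x-y)
print("ball",tri((229,338.3),(385.6,280.6)));print("post top",tri((239.5,276),(338,266)))
print("hole side on z=106",plane(b,[(365.6,239)],106), "tag top corners side on z158",plane(b,[(360.2,223.5),(372,212)],158))
s=manip.read_state();print(s["eef_pos"],s["eef_rot"],s["joints"])
```

```text
ball (array([442.71, 146.23, 160.18]), np.float64(1.0766183076220042))
post top (array([544.28, 128.06, 163.47]), np.float64(3.5977176595181484))
hole side on z=106 [[545.77 -95.12 106.  ]] tag top corners side on z158 [[ 552.54  -69.46  158.  ]
 [ 542.06 -133.51  158.  ]]
[520.67 -99.29 304.2 ] [-3.14 -0.    1.22] [-0.26  0.2   1.42  0.    1.52  0.1 ]
```

Call:
{"fn": "servo_tool", "kwargs": {
  "motion": [
    [[0.056,0,0,0,0,0.078,0.5],[0.056,0,-0.07,0,0,0.078,0.5],[0.056,0,-0.14,0,0,0.078,0.5],[0.056,0,-0.2,0,0,0.078,0.5],[0.056,0,-0.2,0,0,0.078,0.5],[0.056,0,-0.2,0,0,0.078,0.5]]
  ]
}}

```text
clock: 8.3
eef_pos: [549.0, -99.1, 205.4]
eef_rot: [3.141, 0.0, 1.466]
wrist_force: [0.2, 0.0, 0.2]
finger_gap: 46.7
finger_force: 0.0
```

Call:
{"fn": "servo_tool", "kwargs": {
  "motion": [
    [[0,0,-0.05,0,0,0,0.5],[0,0,-0.1,0,0,0,0.5],[0,0,-0.13,0,0,0,0.5],[0,0,-0.153,0,0,0,0.5],[0,0,-0.153,0,0,0,0.5],[0,0,-0.153,0,0,0,1],[0,0,-0.153,0,0,0,1],[0,0,-0.153,0,0,0,1],[0,0,-0.153,0,0,0,1],[0,0,-0.153,0,0,0,1]]
  ],
  "newtons": 20
}}

```text
clock: 9.3
eef_pos: [548.8, -99.7, 128.2]
eef_rot: [3.141, 0.0, 1.467]
wrist_force: [-0.1, -0.5, -0.1]
finger_gap: 10.1
finger_force: 0.0
```

Call:
{"fn": "servo_tool", "kwargs": {
  "motion": [
    [[0,0,0,0,0,0,1],[0,0,0,0,0,0,1],[0,0,0,0,0,0,1],[0,0,0.03,0,0,0,1],[0,0,0.06,0,0,0,1],[0,0,0.1,0,0,0,1],[0,0,0.15,0,0,0,1],[0,0,0.2,0,0,0,1],[0,0,0.26,0,0,0,1],[0,0,0.26,0,0,0,1]]
  ]
}}

```text
clock: 10.3
eef_pos: [549.7, -99.9, 261.8]
eef_rot: [3.136, 0.001, 1.467]
wrist_force: [1.1, -0.0, -0.3]
finger_gap: 6.4
finger_force: 20.0
```

Call:
{"fn": "servo_tool", "kwargs": {
  "motion": [
    [[0,0.03,0.06,0,0,0,1],[-0.04,0.08,0.084,0,0,-0.01,1],[-0.09,0.16,0.084,0,0,-0.023,1],[-0.14,0.25,0.084,0,0,-0.023,1],[-0.19,0.33,0.084,0,0,-0.023,1],[-0.24,0.41,0.084,0,0,-0.023,1],[-0.27,0.47,0.084,0,0,-0.023,1],[-0.286,0.505,0.084,0,0,-0.023,1],[-0.286,0.505,0.084,0,0,-0.023,1],[-0.286,0.505,0.084,0,0,-0.023,1]]
  ]
}}

```text
clock: 11.3
eef_pos: [405.7, 152.6, 299.5]
eef_rot: [-3.141, 0.0, 1.396]
wrist_force: [-0.2, 0.0, -0.8]
finger_gap: 5.9
finger_force: 20.0
```

Call:
{"fn": "servo_tool", "kwargs": {
  "motion": [
    [[0,0,-0.06,0,0,0,1],[0,0,-0.12,0,0,0,1],[0,0,-0.18,0,0,0,1],[0,0,-0.22,0,0,0,1],[0,0,-0.234,0,0,0,1],[0,0,-0.234,0,0,0,1],[0,0,-0.234,0,0,0,1]]
  ]
}}

```text
clock: 12.0
eef_pos: [406.3, 152.6, 183.8]
eef_rot: [3.141, -0.0, 1.394]
wrist_force: [-0.6, 0.9, -0.2]
finger_gap: 5.8
finger_force: 20.0
```

Run:
```python
from m import *
c=cam("side");save(c,"s4.png",(300,190,460,350),3.7)
s=manip.read_state();print(s["eef_pos"],s["eef_rot"])
P=cloud(c);hsv=cv2.cvtColor(c["frame"],cv2.COLOR_RGB2HSV)
red=(((hsv[...,0]<8)|(hsv[...,0]>172))&(hsv[...,1]>120)).astype(np.uint8)
red[:190]=0;red[350:]=0;red[:,:300]=0;red[:,460:]=0
n,l,st,ce=cv2.connectedComponentsWithStats(red)
for i in range(1,n):
    if st[i,4]>60:
        p=P[l==i];p=p[~np.isnan(p[:,0])];print(st[i],np.median(p,0),np.percentile(p,[2,98],axis=0))
        mu=p.mean(0);q=p[np.linalg.norm(p-np.median(p,0),axis=1)<120];nrm=np.linalg.svd(q-q.mean(0),full_matrices=False)[2][2];print("normal",nrm)
cs,h=cv2.findContours(red,cv2.RETR_CCOMP,cv2.CHAIN_APPROX_NONE)
for k,q in enumerate(cs):
    if h[0][k][3]>=0 and len(q)>5: print("hole",q.reshape(-1,2).mean(0),len(q))
```

```text
[406.31 152.71 183.99] [ 3.14 -0.    1.39]
[394 260  19  76 774] [406.1  167.75 137.9 ] [[397.38 119.51  68.  ]
 [413.18 188.52 214.19]]
normal [-0.98  0.19  0.01]
[413 304  45  24 528] [357.41  31.87  20.25] [[311.02  14.16   5.19]
 [403.41  45.35  26.83]]
normal [-0.15 -0.72 -0.68]
hole [404.05 284.  ] 20
```

View pics/s4.png

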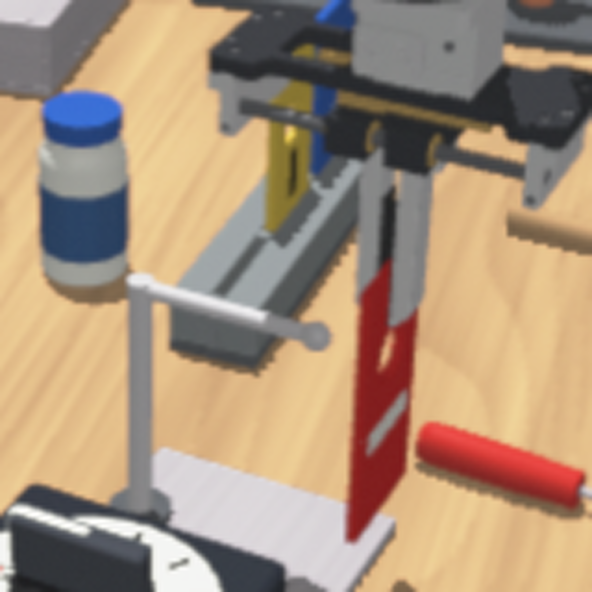

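The side view shows the tag hanging straight in the grip, with its hole at about (404,284) px and the ball next to it. I compute the hole centre on the tag's mid-plane and compare it with the ball ray.

Run:
```python
from m import *
b=cam("side");T=np.array(b["cam_to_world"]);n=np.array([np.cos(-.176),np.sin(-.176),0])
def hit(uv,p):
    d=T[:3,:3]@np.r_[rays(b,[uv])[0],1];o=T[:3,3];return o+d*((p-o)@n)/(d@n)
tcp=np.array([406.2,152.7,184]);m=np.array([494.5,137,160]);e=np.array([-n[1],n[0],0])
f=b["frame"];x0,y0=300,190
for k,uv,p in(("hole",(404,284),tcp),("ball",(300+317/3.7,190+335/3.7),m-51*n)):
    h=hit(uv,p);print(k,h,"rel peg y,z",(h-m)@e,h[2]-160)
hsv=cv2.cvtColor(f,cv2.COLOR_RGB2HSV);r=(((hsv[...,0]<8)|(hsv[...,0]>172))&(hsv[...,1]>120))
print(r[272:296,394:416].astype(int))
print("tcp rel y",(tcp-m)@e)
```

```text
hole [405.84 150.67 162.5 ] rel peg y,z -2.0645210589547727 2.497130519071675
ball [443.29 140.32 156.54] rel peg y,z -5.699538595397893 -3.4620736467163624
[[0 0 0 1 1 1 1 1 1 1 1 0 0 0 0 0 0 0 0 0 0 0]
 [0 0 0 1 1 1 1 1 1 1 1 0 0 0 0 0 0 0 0 0 0 0]
 [0 0 0 1 1 1 1 1 1 1 1 0 0 0 0 0 0 0 1 0 0 0]
 [0 0 0 1 1 1 1 1 1 1 1 0 0 0 0 0 0 1 1 0 0 0]
 [0 0 0 1 1 1 1 1 1 1 1 0 0 0 0 0 1 1 1 0 0 0]
 [0 0 0 1 1 1 1 1 1 1 1 0 0 0 1 1 1 1 1 0 0 0]
 [0 0 0 1 1 1 1 1 1 1 1 0 0 1 1 1 1 1 0 0 0 0]
 [0 0 0 1 1 1 1 1 1 1 1 1 1 1 1 1 1 1 0 0 0 0]
 [0 0 0 1 1 1 1 1 1 1 1 0 1 1 1 1 1 1 0 0 0 0]
 [0 0 0 1 1 1 1 1 1 1 0 0 1 1 1 1 1 1 0 0 0 0]
 [0 0 0 1 1 1 1 1 1 1 0 0 1 1 1 1 1 1 0 0 0 0]
 [0 0 0 1 1 1 1 1 1 1 0 0 1 1 1 1 1 1 0 0 0 0]
 [0 0 0 1 1 1 1 1 1 0 0 0 1 1 1 1 1 1 0 0 0 0]
 [0 0 0 1 1 1 1 1 1 0 0 1 1 1 1 1 1 1 0 0 0 0]
 [0 0 0 1 1 1 1 1 1 0 0 1 1 1 1 1 1 1 0 0 0 0]
 [0 0 0 1 1 1 1 1 1 0 0 1 1 1 1 1 1 1 0 0 0 0]
 [0 0 0 1 1 1 1 1 1 0 1 1 1 1 1 1 1 1 0 0 0 0]
 [0 0 0 1 1 1 1 1 1 1 1 1 1 1 1 1 1 1 0 0 0 0]
 [0 0 0 1 1 1 1 1 1 1 1 1 1 1 1 1 1 1 0 0 0 0]
 [0 0 1 1 1 1 1 1 1 1 1 1 1 1 1 1 1 0 0 0 0 0]
 [0 0 1 1 1 1 1 1 1 1 1 1 1 1 1 1 1 0 0 0 0 0]
 [0 0 1 1 1 1 1 1 1 1 1 1 1 1 1 1 1 0 0 0 0 0]
 [0 0 1 1 1 1 1 1 1 1 1 1 1 1 1 1 1 0 0 0 0 0]
 [0 0 1 1 1 1 1 1 1 1 1 1 1 1 1 0 1 0 0 0 0 0]]
tcp rel y -0.0032267681341799914
```

Call:
{"fn": "servo_tool", "kwargs": {
  "motion": [
    [[0,0,-0.003,0,0,0,1],[0.02,-0.0035,-0.003,0,0,0,1],[0.04,-0.007,-0.003,0,0,0,1],[0.055,-0.01,-0.003,0,0,0,1],[0.07,-0.0125,-0.003,0,0,0,1],[0.085,-0.015,-0.003,0,0,0,1],[0.1,-0.018,-0.003,0,0,0,1],[0.11,-0.0195,-0.003,0,0,0,1],[0.11,-0.0195,-0.003,0,0,0,1]]
  ]
}}

```text
clock: 13.0
eef_pos: [461.1, 142.9, 181.3]
eef_rot: [-3.141, 0.0, 1.395]
wrist_force: [0.4, -0.8, -0.3]
finger_gap: 6.0
finger_force: 20.0
```

Run:
```python
from m import *
c=cam("side");save(c,"s5.png",(310,200,430,350),4)
print(manip.read_state()["wrist_force"])
```

```text
[-0.2  -0.27 -0.75]
```

View pics/s5.png

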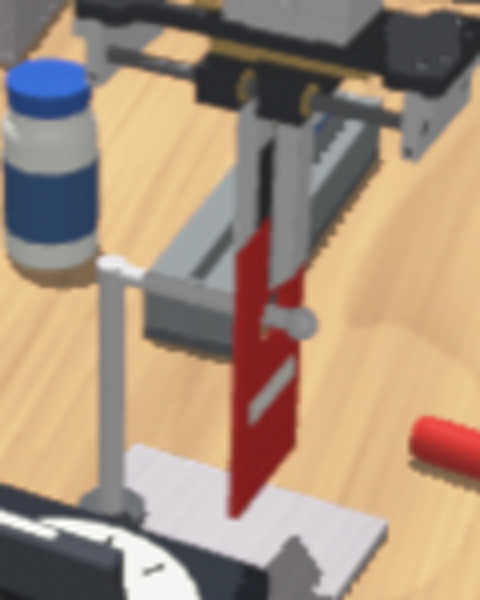

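The ball protrudes through the hole at about (293,320) in the crop with no contact force, so the tag is threaded. I advance to the peg's middle and lower.

Call:
{"fn": "servo_tool", "kwargs": {
  "motion": [
    [[0.015,-0.003,0,0,0,0,1],[0.03,-0.005,0,0,0,0,1],[0.045,-0.008,0,0,0,0,1],[0.062,-0.011,0,0,0,0,1],[0.062,-0.011,-0.006,0,0,0,1],[0.062,-0.011,-0.012,0,0,0,1],[0.062,-0.011,-0.016,0,0,0,1],[0.062,-0.011,-0.016,0,0,0,1]]
  ]
}}

```text
clock: 13.85
eef_pos: [491.3, 137.6, 173.1]
eef_rot: [-3.141, 0.0, 1.395]
wrist_force: [-0.2, -0.5, -0.6]
finger_gap: 6.0
finger_force: 20.0
```

Call:
{"fn": "servo_tool", "kwargs": {
  "motion": [
    [[0,0,-0.002,0,0,0,1],[0,0,-0.004,0,0,0,1],[0,0,-0.004,0,0,0,1]]
  ]
}}

```text
clock: 14.15
eef_pos: [491.7, 137.7, 171.8]
eef_rot: [3.141, -0.0, 1.395]
wrist_force: [-1.0, 0.7, 3.7]
finger_gap: 5.8
finger_force: 20.0
```

Contact is felt at 3.7 N, so I release slowly and rise.

Call:
{"fn": "servo_tool", "kwargs": {
  "motion": [
    [[0,0,0,0,0,0,0.85],[0,0,0,0,0,0,0.75],[0,0,0,0,0,0,0.7],[0,0,0,0,0,0,0.7],[0,0,0,0,0,0,0.7],[0,0,0.02,0,0,0,0.7],[0,0,0.05,0,0,0,0.7],[0,0,0.1,0,0,0,0.7],[0,0,0.18,0,0,0,0.7],[0,0,0.26,0,0,0,0.7]]
  ]
}}

```text
clock: 15.15
eef_pos: [491.3, 137.5, 303.5]
eef_rot: [-3.142, 0.0, 1.395]
wrist_force: [0.2, -0.4, -0.5]
finger_gap: 27.7
finger_force: 0.0
```

Call:
{"fn": "servo_tool", "kwargs": {
  "motion": [
    [[0,0,0.08,0,0,0,0.7],[0,-0.1,0.1,0,0,0,0.7],[0,-0.2,0.1,0,0,0,0.7],[0,-0.3,0.1,0,0,0,0.7],[0,-0.4,0.1,0,0,0,0.7],[0,-0.4,0.1,0,0,0,0.7],[0,-0.4,0.1,0,0,0,0.7],[0,-0.4,0.1,0,0,0,0.7],[0,-0.4,0.1,0,0,0,0.7],[0,-0.4,0.1,0,0,0,0.7]]
  ]
}}

```text
clock: 16.15
eef_pos: [491.7, -61.4, 351.6]
eef_rot: [3.141, -0.0, 1.397]
wrist_force: [-0.2, 0.5, -0.3]
finger_gap: 28.2
finger_force: 0.0
```

Run:
```python
from m import *
c=cam("side");t=cam("top")
a=cv2.resize(c["frame"][180:420,220:440],None,fx=2,fy=2);b=cv2.resize(t["frame"][240:360,100:260],None,fx=2.3,fy=2.3)
o=np.zeros((480,810,3),np.uint8);o[:480,:440]=a;o[:b.shape[0],440:440+b.shape[1]]=b
cv2.imwrite("pics/s6.png",o[:,:800,::-1])
P=cloud(c);hsv=cv2.cvtColor(c["frame"],cv2.COLOR_RGB2HSV)
m=((hsv[...,0]<8)|(hsv[...,0]>172))&(hsv[...,1]>120);p=P[m];p=p[(abs(p[:,0]-492)<25)&(abs(p[:,1]-137)<50)]
n=np.linalg.svd(p-p.mean(0),full_matrices=False)[2][2];print("tag",p.mean(0),np.percentile(p,[2,98],axis=0),"normal",n)
s=manip.read_state();print(s["eef_pos"],s["wrist_force"],s["clock"])
```

```text
tag [490.45 143.49 135.1 ] [[483.02 104.46  57.57]
 [498.67 173.62 203.01]] normal [ 0.98 -0.18 -0.01]
[491.73 -61.69 351.52] [-0.57  0.42 -0.08] 16.25
```

View pics/s6.png

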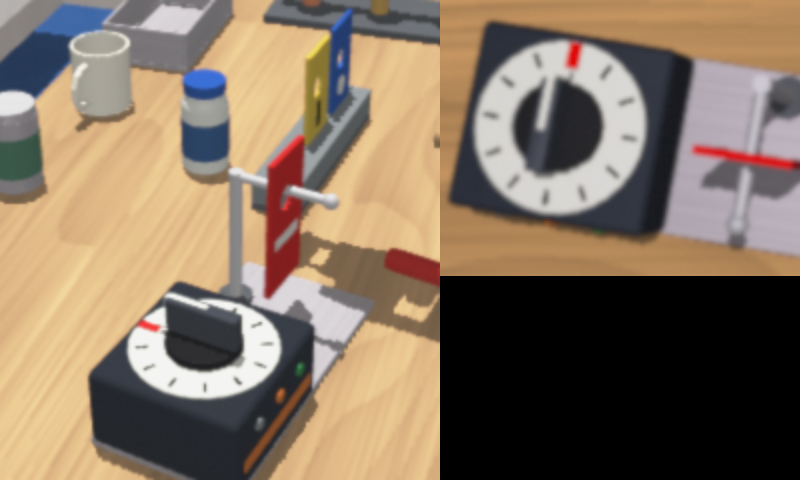

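The tag hangs freely at mid-peg, upright, and the pointer is still on zero. I let it settle briefly, then hand in.

Call:
{"fn": "servo_tool", "kwargs": {
  "motion": [
    [[0,0,0,0,0,0,0.7],[0,0,0,0,0,0,0.7],[0,0,0,0,0,0,0.7],[0,0,0,0,0,0,0.7],[0,0,0,0,0,0,0.7],[0,0,0,0,0,0,0.7],[0,0,0,0,0,0,0.7],[0,0,0,0,0,0,0.7],[0,0,0,0,0,0,0.7],[0,0,0,0,0,0,0.7]]
  ]
}}

```text
clock: 17.25
eef_pos: [491.7, -62.4, 351.5]
eef_rot: [3.142, -0.0, 1.395]
wrist_force: [-0.3, 0.3, -0.2]
finger_gap: 27.9
finger_force: 0.0
```

Call:
{"fn": "servo_tool", "kwargs": {
  "motion": [
    [[0,0,0,0,0,0,0.7],[0,0,0,0,0,0,0.7],[0,0,0,0,0,0,0.7],[0,0,0,0,0,0,0.7],[0,0,0,0,0,0,0.7],[0,0,0,0,0,0,0.7],[0,0,0,0,0,0,0.7],[0,0,0,0,0,0,0.7],[0,0,0,0,0,0,0.7],[0,0,0,0,0,0,0.7]]
  ]
}}

```text
clock: 18.25
eef_pos: [491.7, -62.4, 351.5]
eef_rot: [3.142, -0.0, 1.395]
wrist_force: [0.0, -0.1, 0.6]
finger_gap: 28.1
finger_force: 0.0
```

```bash
python3 -c "
from cell import manip
print(manip.sign_off())"
```

```text
the job is handed in; nothing more can be done
None
```

The timer pointer is on the red zero mark (within about 1° in the top view), the red tag hangs upright at the middle of the peg, and the other tags and the jar were not touched; the job was handed in at about 18 s, but the hand-in returned no verdict.

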